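# Put the orange curing light back in its charging stand

### The job

The cordless curing light with the orange collar and head needs charging. Lift it out of the grey drying rack and stand it, foot down and coloured head up, fully down in the well of the dark grey charging stand, then let go of it. Leave the blue and the green light standing in the rack.

Things in the scene. Friction and masses are not known exactly. Their poses are not given: they have to be found in the camera images.
- orange_light_mid (a point): Light to move: upright round white wand 140 mm long, about 90 g, orange collar and head. Point: on its axis, 70 mm above the foot; z to the head. Body 22 mm wide; collar 25 mm wide, from 10 below to 2 mm above the point; neck 20 mm wide, 2 to 52 mm above; head 23 mm wide, 52 to 70 mm above, lens 4 mm out. Grip the neck from above, 36 mm above the point. Starts in any of the rack's 3 wells.
- charger_mouth (a point): Centre of the round mouth of the charging stand's well, 80 mm above the table; z up. Fixed stand: dark grey base 105 x 85 x 16 mm with an upright cup flared like a funnel, 68 mm across outside, pale green ring on its rim. The mouth is 58 mm across inside, narrows within 24 mm to a 30 mm bore; flat floor 60 mm below this point. A light fully down has its centre 10 mm above this point.
- blue_light_mid (a point): Same light, blue collar and head; centre, 70 mm above its foot. It stays in the rack: fixed grey block 75 x 245 x 48 mm, 3 wells in a row, 85 mm apart, 27 mm across, 36 mm deep (floor 12 mm, heads' tops 152 mm above the table: carry the orange light's foot higher than that). The row runs left-right as the robot sees it, turned up to 18 degrees. Rack left and stand right, or the reverse.
- green_light_mid (a point): Same light, green collar and head; centre, 70 mm above its foot. It stays in its well of the rack. All three lights stand in one row, so a line through any two of them is the row; close the fingers square to it to stay clear of the neighbours.
Mind the look-alikes: they are no part of the job. Leave any yellow look-alike of the part that bears orange_light_mid alone.

How it is judged:
By the outcome, as a careful person would: the job done as asked, in the order asked, and still so for the second after the job is handed in, with the robot touching nothing.
It also fails if it takes over 48 s, if anything falls off the work surface, if the arm or the gripper's body presses on something with over 40 N, if the wrist force passes 120 N, or if a joint passes its speed limit or range.

### The arm

A 7-joint arm with a two-finger parallel gripper is mounted at the origin on the work surface. World frame = base frame: x ahead of the robot, y to its left, z up, the work surface at z = 0. Lengths are in m, angles in degrees, forces in N, time in s.
With the tool pointing down it reaches from about 0.4 to 0.85 m from the base axis. Payload 6.9 kg.
Tool frame: the origin (TCP) lies on the centre line of the jaws, within the pads' length; the fingertips stand ahead of it and the grasp point (between the pads) lies 2 mm behind it (r.finger_overhang is the z of the fingertips in the tool frame, in m); z points along the fingers, y is the direction in which the jaws open and shut (so a half turn about z gives the same grasp; the last joint's range is limited). The gripper opens to 85 mm and grips with 20 to 120 N. Pads are 22 mm wide; open, the fingers measure 114 mm over their backs; the gripper's body (76 mm by 85 mm) begins 54 mm behind the grasp point. The pads swing forward as they close: fully open they stand 13 mm farther back than shut.
Start: joints at [6.045, 29.078, -13.613, 85.955, 7.202, 65.827, -8.869], TCP at [0.625, -0, 0.216] pointing down, gripper open.
Joint ranges: [-176.47, 176.47], [-13.61, 117.27], [-81.72, 77.17], [0.22, 143.17], [-87.28, 267.28], [10, 112.55], [-165.47, 165.47]. Speed limits (degrees/s): [136.94, 136.94, 180, 180, 180, 180, 180].

### API

Orientations are given as a 3x3 rotation matrix whose columns are the frame's x, y, z axes.
In Python, from cell import state, viewer, r gives the robot as it stands. The module is installed in compiled form; this text tells all that it offers.
- The arm moves only by the shell command python3 -m creep 'ROWS' [FORCE]. ROWS is JSON, a list that holds one entry, the list of rows, each a list of 7 numbers: the shift along the tool's x, y, z in m, then the turn, a rotation vector about the tool's x, y, z in degrees, then the finger opening in m, from 0 to 0.0854. A call has exactly 5 rows; each row is the pose to reach, as a shift and turn from the pose measured when the call began, along the tool's axes at that moment; what a row does not reach only later rows make up. A row lasts 1/10 s, in which the tool goes at most 50 mm and 8.59 degrees, less where a joint would pass 70% of its speed; a pose out of reach is approached as far as the arm can. A call with a gripper value outside its range is refused whole. The fingers move at their own pace and stop on an object; FORCE is the grip in N (left out, the last holds). Time passes only in rows, so rows that repeat a pose let the fingers close, or fill a call up. It gives the time, the measured TCP pose, the force and the opening at its end, in the units of the state.
- state(): the state, without advancing time (a new reading comes with each control period).
- viewer.get_image(name): name is "scene" or "side" or "wrist"; returns a dict with "img" (420x560x3 uint8, blue, green, red), "range_z" (420x560 float32, m along the optical axis (not along the pixel's ray), 0 where there is no reading), "mtx" (3x3 intrinsics, pixels), "rvec" (rotation vector, rad) and "tvec" (3), from world to camera coordinates, as OpenCV has them. Camera axes: x right, y down, z forward; pixel columns grow to the right and rows downward; lengths in m; the calibration is good to about 2 mm. The wrist camera is an equidistant fisheye: a pixel r from the principal point sees the ray r / f radians off the axis. A picture is of the moment at which its call begins.
- r.close_job(): hands the job in, once; it reports no verdict.
The state is a dict: "time_s": time; "joint_pos": joint angles; "joint_vel": joint speeds; "tau": joint torques, N m; "ee_pos": TCP position; "ee_rot": TCP orientation; "ft_force": force on the tool from outside, world axes, zero at the start; "wrist_torque": the same for the moment, N m; "opening": finger opening in m.
Only numpy, scipy, OpenCV 4.12 (cv2) and the standard library are available. Lean on these libraries where they do the work, as an engineer would, in place of code of your own. Each camera call takes 0.05 s, during which the arm holds its last target.

## Working session

There is one attempt and no reset: what is moved stays moved. The work goes in short steps, Python scripts to look and compute and a shell command to move; the robot and the scene stay as the last step left them, time stands still between calls to the robot, and variables do not carry over. Pictures are saved under pics/ and viewed, and the job is handed in when it is done.

```bash
mkdir -p pics
cat > h.py <<'E'
import numpy as np, cv2
from cell import state, viewer, r
def snap(name,fn):
    d=viewer.get_image(name); cv2.imwrite(f'pics/{fn}.png',d['img']); np.savez(f'pics/{fn}.npz',**d); return d
def load(fn): return dict(np.load(f'pics/{fn}.npz'))
def back(d,u,v,z=None,plane=None):
    K=d['mtx'];R=cv2.Rodrigues(d['rvec'])[0];t=d['tvec'].reshape(3)
    ray=np.array([(u-K[0,2])/K[0,0],(v-K[1,2])/K[1,1],1.])
    c=-R.T@t; w=R.T@ray
    if plane is not None: s=(plane-c[2])/w[2]
    else: s=d['range_z'][int(round(v)),int(round(u))] if z is None else z
    return c+s*w
def proj(d,p):
    return cv2.projectPoints(np.array(p,float).reshape(-1,1,3),d['rvec'],d['tvec'],d['mtx'],None)[0].reshape(-1,2)
E
python3 - <<'E'
from h import *
for n in ['scene','side','wrist']: snap(n,n+'0')
s=state();print(s['ee_pos'],s['ee_rot'],s['opening'],r.finger_overhang,s['time_s'])
E
```

```text
[ 6.24605540e-01 -6.82910958e-05  2.15313597e-01] [[ 3.83884055e-05  9.99999010e-01 -1.40648305e-03]
 [ 9.99999999e-01 -3.83953395e-05 -4.90296289e-06]
 [-4.95696043e-06 -1.40648286e-03 -9.99999011e-01]] 0.08537784160464672 0.017 0.15
```

View pics/scene0.png

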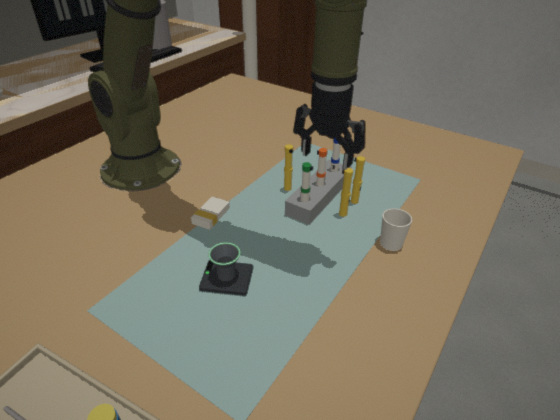

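View pics/side0.png

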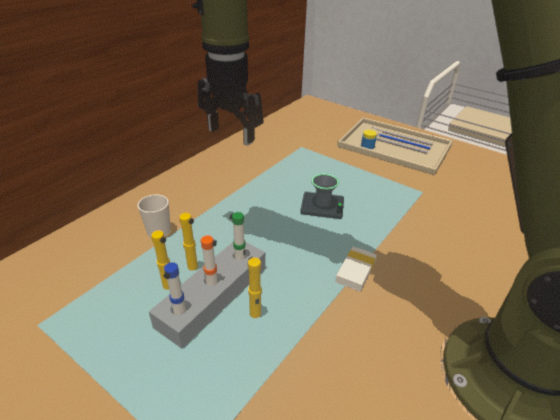

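View pics/wrist0.png

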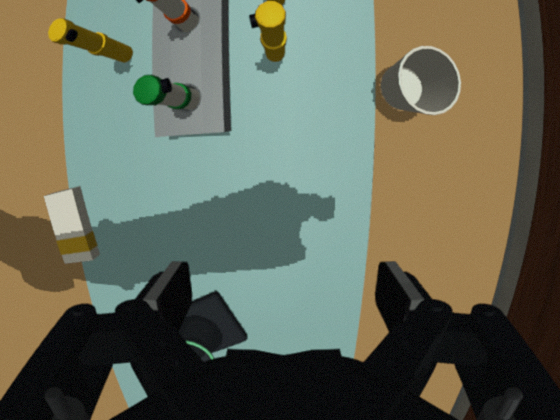

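The orange light is in the middle well, at scene (322,155), side (208,243) and wrist (178,10). Three all-yellow look-alikes stand free on the mat, at side (160,240), (187,220) and (255,265). The wand with the white body and orange collar fits the description. I'll confirm it in enlarged crops.

Run:
```python
from h import *
d=load('side0');c=cv2.resize(d['img'][200:350,140:290],None,fx=5,fy=5,interpolation=cv2.INTER_CUBIC)[:600];
c=cv2.resize(d['img'][200:340,130:300],None,fx=4,fy=4,interpolation=cv2.INTER_CUBIC);cv2.imwrite('pics/c1.png',c)
d2=load('scene0');a=cv2.resize(d2['img'][125:225,270:390],None,fx=4,fy=4,interpolation=cv2.INTER_CUBIC)
b=cv2.resize(d2['img'][230:305,190:270],None,fx=4,fy=4,interpolation=cv2.INTER_CUBIC)
o=np.zeros((400,800,3),np.uint8);o[:400,:480]=a;o[:300,480:]=b;cv2.imwrite('pics/c2.png',o)
b=cv2.resize(d['img'][165:225,290:360],None,fx=6,fy=6,interpolation=cv2.INTER_CUBIC);cv2.imwrite('pics/c3.png',b)
```

```text
(no output)
```

View pics/c1.png

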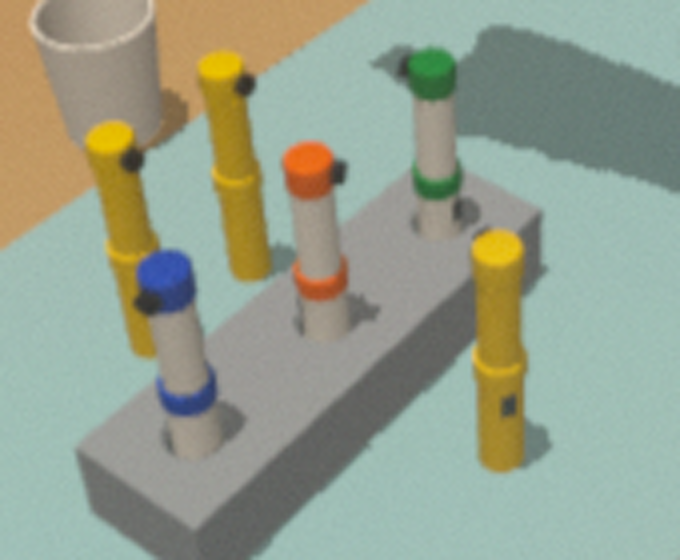

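View pics/c2.png

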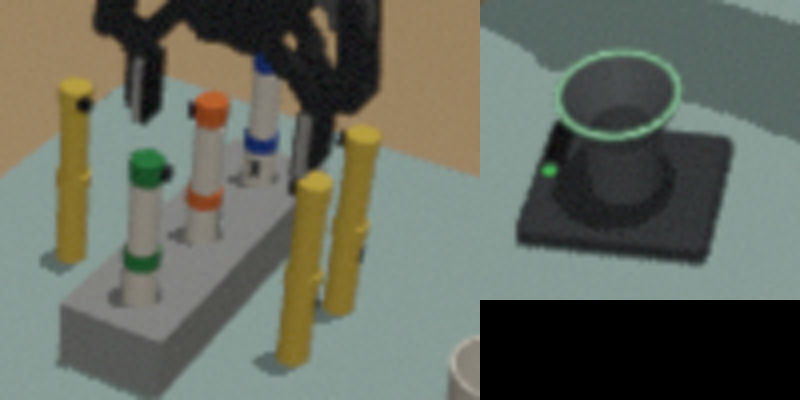

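View pics/c3.png

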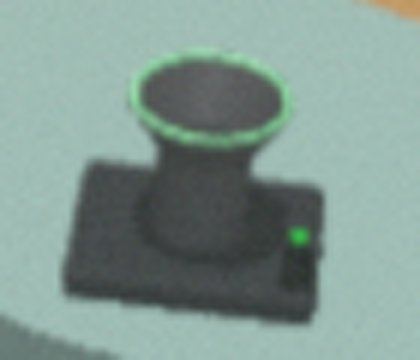

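Run:
```python
from h import *
f=lambda x,s,o:(x+.5)/s-.5+o
S=load('side0');C=load('scene0')
side=dict(orange=(308,157,4,130,200,.152),blue=(166,268,4,130,200,.152),green=(432,64,4,130,200,.152),ring=(211,98,6,290,165,.08),
 y1=(110,137,4,130,200,.14),y2=(221,65,4,130,200,.14),y3=(498,245,4,130,200,.14))
sc=dict(orange=(211,103,4,270,125,.152),green=(148,160,4,270,125,.152),ring=(140,95,4,190,230,.08),y3=(76,89,4,270,125,.14),y2=(314,183,4,270,125,.14),y1=(363,137,4,270,125,.14))
for n,D,T in(('side',S,side),('scene',C,sc)):
  for k,(x,y,s,ox,oy,z) in T.items(): print(n,k,back(D,f(x,s,ox),f(y,s,oy),plane=z).round(4))
# ring by colour
for n,D,box in(('side',S,(300,350,170,195)),('scene',C,(200,250,240,270))):
  im=D['img'].astype(int);b,g,rr=im[...,0],im[...,1],im[...,2]
  m=((g-rr>35)&(g-b>15));M=np.zeros_like(m);x0,x1,y0,y1=box;M[y0:y1,x0:x1]=m[y0:y1,x0:x1]
  v,u=np.nonzero(M)
  P=np.array([back(D,a,c,plane=.08) for a,c in zip(u,v)])[:,:2]
  A=np.c_[2*P,np.ones(len(P))];q=np.linalg.lstsq(A,(P**2).sum(1),rcond=None)[0];print(n,len(u),q[:2],np.sqrt(q[2]+q[:2]@q[:2]))
```

```text
side orange [0.5212 0.1835 0.152 ]
side blue [0.5184 0.2676 0.152 ]
side green [0.5221 0.1002 0.152 ]
side ring [ 0.5085 -0.2012  0.08  ]
side y1 [0.6115 0.2199 0.14  ]
side y2 [0.6112 0.1523 0.14  ]
side y3 [0.4288 0.1651 0.14  ]
scene orange [0.5273 0.172  0.152 ]
scene green [0.5294 0.0902 0.152 ]
scene ring [ 0.5114 -0.2044  0.08  ]
scene y3 [0.4354 0.1557 0.14  ]
scene y2 [0.6165 0.142  0.14  ]
scene y1 [0.6179 0.2082 0.14  ]
side 132 [ 0.5093898  -0.20241824] 0.031915802403555196
scene 109 [ 0.50935553 -0.20393514] 0.03131719355723268
```

```bash
cat >> h.py <<'E'
def tri(D1,p1,D2,p2):
    o=[]
    for D,p in((D1,p1),(D2,p2)):
        R=cv2.Rodrigues(D['rvec'])[0];c=-R.T@D['tvec'].reshape(3);w=back(D,*p,z=1.)-c;o.append((c,w/np.linalg.norm(w)))
    A=sum(np.eye(3)-np.outer(w,w) for c,w in o);b=sum((np.eye(3)-np.outer(w,w))@c for c,w in o)
    x=np.linalg.solve(A,b);return x,[np.linalg.norm((np.eye(3)-np.outer(w,w))@(x-c)) for c,w in o]
E
python3 - <<'E'
from h import *
f=lambda x,s,o:(x+.5)/s-.5+o
S=load('side0');C=load('scene0')
for n,D in(('s',S),('c',C)):
  R=cv2.Rodrigues(D['rvec'])[0];print(n,(-R.T@D['tvec'].reshape(3)).round(3),R[2].round(3))
side=dict(orange=(308,157,4,130,200),green=(432,64,4,130,200),y2=(221,65,4,130,200),y3=(498,245,4,130,200),ring=(211,98,6,290,165))
sc=dict(orange=(211,103,4,270,125),green=(148,160,4,270,125),y2=(314,183,4,270,125),y3=(76,89,4,270,125),ring=(140,95,4,190,230))
for k in side:
  g=lambda t:(f(t[0],t[2],t[3]),f(t[1],t[2],t[4]))
  p,q=g(side[k]),g(sc[k]);print(k,p,q,tri(S,p,C,q))
  print('  depth',back(S,*p).round(4),back(C,*q).round(4))
E
```

```text
s [0.102 0.552 0.637] [ 0.46  -0.636 -0.619]
c [ 0.95  -0.662  0.688] [-0.444  0.658 -0.609]
orange (206.625, 238.875) (322.375, 150.375) (array([0.52424908, 0.17976428, 0.14750469]), [np.float64(0.0008550684842105748), np.float64(0.0008550684842103819)])
  depth [0.5226 0.1823 0.1504] [0.5255 0.1754 0.1498]
green (237.625, 215.625) (306.625, 164.625) (array([0.5259673 , 0.09622486, 0.14767674]), [np.float64(0.00010916807578276309), np.float64(0.00010916807578263643)])
  depth [0.523  0.0992 0.151 ] [0.5288 0.0915 0.1511]
y2 (184.875, 215.875) (348.125, 170.375) (array([0.61445747, 0.14882853, 0.1359283 ]), [np.float64(0.0007813645865585498), np.float64(0.0007813645865585787)])
  depth [0.6109 0.1525 0.1403] [0.6145 0.1468 0.1367]
y3 (254.125, 260.875) (288.625, 146.875) (array([0.43155202, 0.1619038 , 0.13585266]), [np.float64(2.7228681302577987e-05), np.float64(2.7228681302523154e-05)])
  depth [0.4298 0.164  0.1386] [0.4341 0.1578 0.1386]
ring (324.75, 180.91666666666666) (224.625, 253.375) (array([ 0.50994293, -0.20323623,  0.07831061]), [np.float64(0.00029824844207249724), np.float64(0.0002982484420724259)])
  depth [ 0.5204 -0.2232  0.0637] [ 0.4965 -0.1888  0.0593]
```

```bash
python3 -m creep '[[[0.03,-0.02,-0.01,0,0,0,0.085],[0.065,-0.04,-0.02,0,0,0,0.085],[0.1,-0.06,-0.03,0,0,0,0.085],[0.12,-0.08,-0.03,0,0,0,0.085],[0.12,-0.1,-0.03,0,0,0,0.085]]]' 40
python3 - <<'E'
from h import *
d=snap('wrist','wrist1');s=state();print(s['ee_pos'],s['ee_rot'].round(3));print(d['mtx'],d['rvec'],d['tvec'])
E
```

```text
time_s: 0.65
ee_pos: [0.5233, 0.1241, 0.2456]
ee_rot: [[-0.006, 1.0, -0.001], [1.0, 0.006, 0.002], [0.002, -0.001, -1.0]]
ft_force: [-0.3, 0.2, 0.2]
opening: 0.0849
[0.5203388  0.12230739 0.2456193 ] [[-0.005  1.    -0.004]
 [ 1.     0.005  0.   ]
 [ 0.    -0.004 -1.   ]]
[[325.1922621    0.         283.13662179]
 [  0.         325.1922621  211.8673378 ]
 [  0.           0.           1.        ]] [-2.87013771e+00 -8.86381180e-03 -6.30235019e-04] [-0.52372854  0.07440676  0.44099273]
```

View pics/wrist1.png

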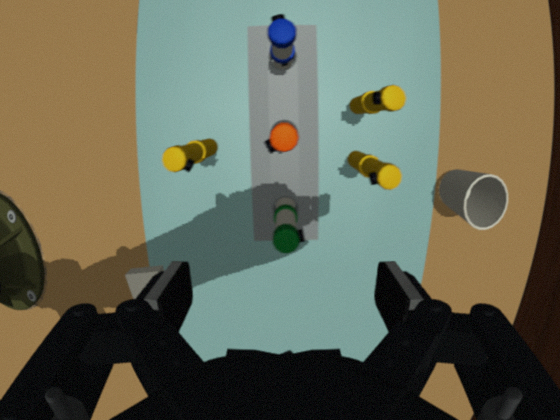

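Orange head top is at (284,137), blue at (282,33), green at (286,238). The yellow posts are at (175,158), (388,176) and (392,98).

```bash
cat >> h.py <<'E'
def wback(d,u,v,plane):
    K=d['mtx'];R=cv2.Rodrigues(d['rvec'])[0];t=d['tvec'].reshape(3)
    a=np.array([u-K[0,2],v-K[1,2]]);q=np.hypot(*a);th=q/K[0,0]
    ray=np.r_[a/q*np.sin(th),np.cos(th)];c=-R.T@t;w=R.T@ray
    return c+w*(plane-c[2])/w[2]
E
python3 - <<'E'
from h import *
d=load('wrist1')
def cen(mask):
    v,u=np.nonzero(mask);return u.mean(),v.mean(),len(u)
h=cv2.cvtColor(d['img'],cv2.COLOR_BGR2HSV)
for n,lo,hi in(('orange',5,15),('green',55,75),('blue',105,125)):
    m=cv2.inRange(h,(lo,150,60),(hi,255,255));k,l,st,ce=cv2.connectedComponentsWithStats(m)
    i=1+st[1:,4].argmax();print(n,ce[i],st[i],wback(d,*ce[i],.152).round(4))
for p in((175,158),(388,176),(392,98)): print('yellow',wback(d,*p,.14).round(4))
E
```

```text
orange [283.26040062 136.88751926] [269 122  29  30 649] [0.5228 0.1828 0.152 ]
green [285.61477573 240.60158311] [274 230  24  23 379] [0.5253 0.0981 0.152 ]
blue [281.39084507  31.38732394] [269  18  26  27 568] [0.5208 0.2668 0.152 ]
yellow [0.4314 0.1662 0.14  ]
yellow [0.6122 0.1517 0.14  ]
yellow [0.6128 0.2181 0.14  ]
```

```bash
python3 -m creep '[[[0.03,0.0015,0,0,0,0,0.085],[0.06,0.003,0,0,0,0,0.085],[0.06,0.003,0.01,0,0,0,0.085],[0.06,0.003,0.03,0,0,0,0.085],[0.06,0.003,0.03,0,0,0,0.085]]]'
python3 - <<'E'
from h import *
d=snap('wrist','wrist2');s=state();print(s['ee_pos'],s['ee_rot'].round(4))
h=cv2.cvtColor(d['img'],cv2.COLOR_BGR2HSV)
m=cv2.inRange(h,(5,150,60),(15,255,255));k,l,st,ce=cv2.connectedComponentsWithStats(m)
i=1+st[1:,4].argmax();print(ce[i],st[i],wback(d,*ce[i],.152).round(4))
E
```

```text
time_s: 1.2
ee_pos: [0.5216, 0.181, 0.2131]
ee_rot: [[-0.005, 1.0, -0.008], [1.0, 0.005, -0.002], [-0.002, -0.008, -1.0]]
ft_force: [0.4, -0.2, 0.3]
opening: 0.0852
[0.52225783 0.18119689 0.21442062] [[-0.0041  1.     -0.0066]
 [ 1.      0.0041 -0.0013]
 [-0.0012 -0.0066 -1.    ]]
[287.37889688 217.01918465] [272 200  32  34 834] [0.5239 0.1847 0.152 ]
```

View pics/wrist2.png

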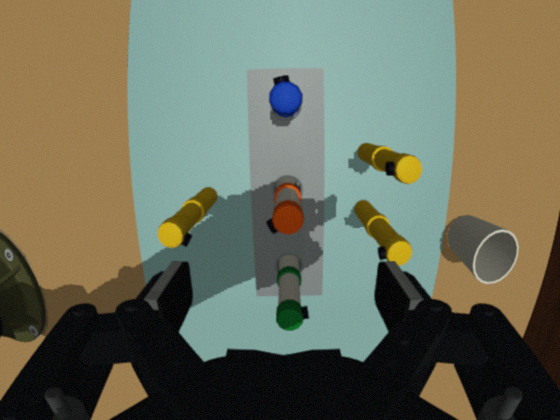

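```bash
python3 -m creep '[[[0.002,0.002,0.02,-0.4,0,0,0.085],[0.002,0.002,0.045,-0.4,0,0,0.085],[0.002,0.002,0.07,-0.4,0,0,0.085],[0.002,0.002,0.09,-0.4,0,0,0.085],[0.002,0.002,0.098,-0.4,0,0,0.085]]]'
python3 -m creep '[[[0,0,0,0,0,0,0.085],[0,0,0,0,0,0,0.085],[0,0,0,0,0,0,0.085],[0,0,0,0,0,0,0.085],[0,0,0,0,0,0,0.085]]]'
python3 - <<'E'
from h import *
s=state();print(s['ee_pos'],s['ee_rot'].round(4))
d=snap('wrist','wrist3');a=snap('side','side3')
o=np.zeros((420,800,3),np.uint8);o[:,:560]=d['img'];o[:,560:]=cv2.resize(a['img'][150:360,140:260],(240,420));cv2.imwrite('pics/m3.png',o)
E
```

```text
time_s: 1.75
ee_pos: [0.5232, 0.1821, 0.1153]
ee_rot: [[-0.003, 1.0, -0.001], [1.0, 0.003, -0.002], [-0.002, -0.001, -1.0]]
ft_force: [0.6, 0.4, -0.9]
opening: 0.0849
time_s: 2.25
ee_pos: [0.5236, 0.1822, 0.116]
ee_rot: [[-0.003, 1.0, -0.0], [1.0, 0.003, -0.002], [-0.002, -0.0, -1.0]]
ft_force: [-0.2, -0.5, -0.2]
opening: 0.0845
[0.52356402 0.18223499 0.1160046 ] [[-3.2e-03  1.0e+00 -3.0e-04]
 [ 1.0e+00  3.2e-03 -1.9e-03]
 [-1.9e-03 -3.0e-04 -1.0e+00]]
```

View pics/m3.png

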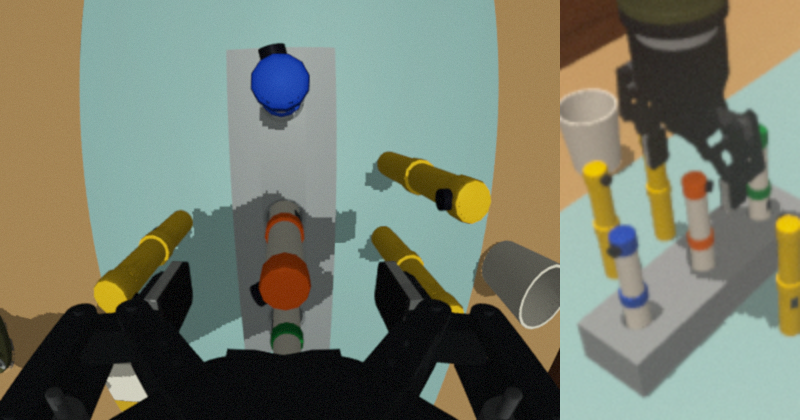

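Run:
```python
from h import *
S=load('side3');d=load('wrist3')
T=[[.5235,.182,.116],[.5235,.182,.152],[.5235,.182,.2],[.48,.182,.1],[.566,.182,.1]]
p=proj(S,T);print(p)
im=cv2.resize(S['img'][140:320,140:300],None,fx=3,fy=3,interpolation=cv2.INTER_CUBIC)
for q in p: cv2.circle(im,tuple(int(x) for x in (q-[140,140])*3+1),4,(255,0,255),-1)
cv2.imwrite('pics/c4.png',im)
h=cv2.cvtColor(d['img'],cv2.COLOR_BGR2HSV)
print(wback(d,285.5,280,.152),S['range_z'][232:250:6,200:214:4])
```

```text
[[207.99213714 252.8331797 ]
 [206.29446254 237.9016518 ]
 [203.86275115 216.51406281]
 [226.31397766 269.71898371]
 [192.39057872 249.42195286]]
[0.52434677 0.18715886 0.152     ] [[0.9740167  0.9735353  0.97694147 0.9763286 ]
 [0.9581801  0.72892797 0.728327   0.7319302 ]
 [0.9416322  0.72608674 0.7244056  0.7327175 ]]
```

View pics/c4.png

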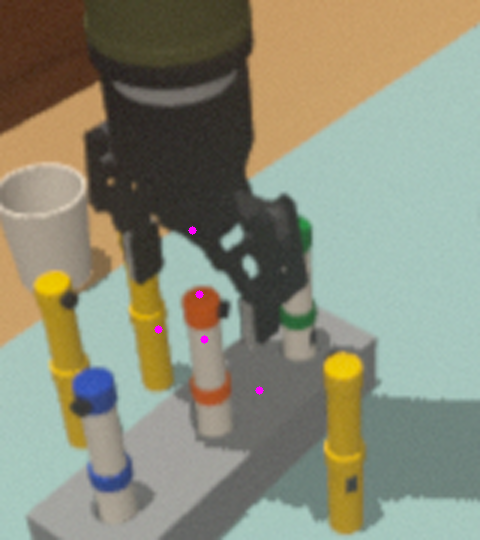

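The fingertips look farther up and back in the side image than the projected TCP. I'll check with depth.

Run:
```python
from h import *
S=load('side3')
for x,y in((145,270),(140,262),(262,330),(255,310),(250,320),(262,315),(200,305),(205,340),(303,240),(296,300)):
    u,v=x/3+140,y/3+140; print((x,y),back(S,u,v).round(4))
C=snap('scene','scene3');cv2.imwrite('pics/c5.png',cv2.resize(C['img'][80:240,250:410],None,fx=3.5,fy=3.5,interpolation=cv2.INTER_CUBIC))
s=state();print(s['ee_pos'])
```

```text
(145, 270) [0.565  0.1856 0.1508]
(140, 262) [0.5654 0.1881 0.1585]
(262, 330) [0.4676 0.1881 0.1597]
(255, 310) [0.4715 0.1885 0.1728]
(250, 320) [0.4734 0.1911 0.1661]
(262, 315) [0.4662 0.1888 0.1723]
(200, 305) [0.5169 0.1879 0.1509]
(205, 340) [0.515  0.1888 0.1248]
(303, 240) [0.5145 0.0997 0.1449]
(296, 300) [0.5198 0.1031 0.094 ]
[0.52334755 0.18215818 0.11558016]
```

View pics/c5.png

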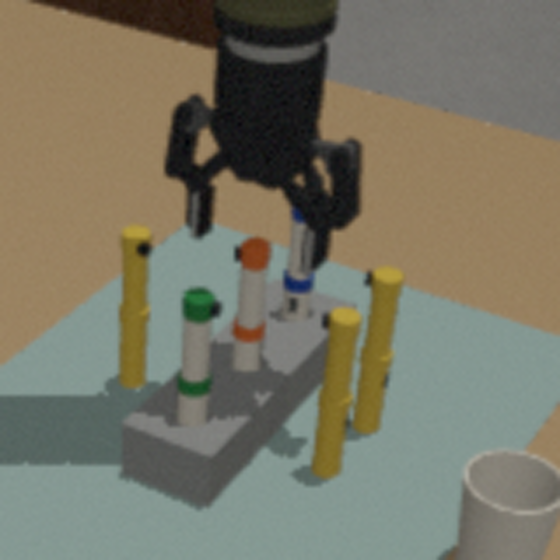

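Run:
```python
from h import *
for f in('wrist0','wrist1','wrist2','wrist3'):
    d=load(f);R=cv2.Rodrigues(d['rvec'])[0];print(f,(-R.T@d['tvec'].reshape(3)).round(4))
S=load('side0')
for u,v in((211,130),(212,127),(250,141),(249,138),(248,143)): print(back(S,u,v).round(4))
print(state())
cv2.imwrite('pics/c6.png',cv2.resize(S['img'][70:160,180:290],None,fx=6,fy=6,interpolation=cv2.INTER_CUBIC))
```

```text
wrist0 [0.6244 0.0693 0.3741]
wrist1 [0.5227 0.1931 0.4047]
wrist2 [0.5222 0.2507 0.3718]
wrist3 [0.523  0.2519 0.2748]
[0.6668 0.0112 0.2481]
[0.6662 0.0083 0.2538]
[0.5693 0.0043 0.2531]
[0.5683 0.0081 0.2614]
[0.5738 0.005  0.2475]
{'time_s': 2.4, 'joint_pos': array([-11.73626611,  28.98316808, -15.10947381, 104.57829458,
         9.92928147,  47.82113276, -31.55895395]), 'joint_vel': array([ 0.04928098,  0.16973231, -0.10731301,  0.04981122, -0.03479833,
       -0.08872728,  0.04832601]), 'tau': array([ 1.09627846e-02, -5.69133675e+01, -2.41672464e+00, -2.01559639e+01,
        1.61238044e-02,  1.48278993e-02,  9.16132631e-04]), 'ee_pos': array([0.52334755, 0.18215818, 0.11558016]), 'ee_rot': array([[-0.00320107,  0.99999435, -0.00102759],
       [ 0.99999263,  0.00319888, -0.0021222 ],
       [-0.0021189 , -0.00103438, -0.99999722]]), 'ft_force': array([ 0.88042518, -0.56813248, -1.0216902 ]), 'wrist_torque': array([0.05233579, 0.0113607 , 0.02175962]), 'opening': 0.08521737004773759}
```

View pics/c6.png

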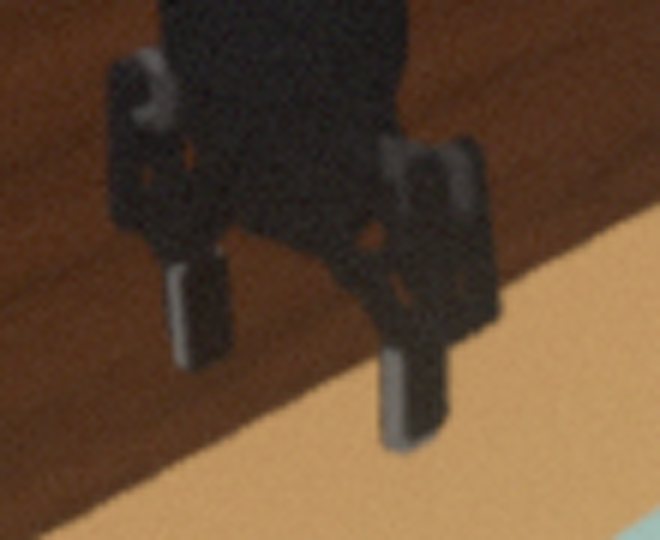

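```bash
cat >> h.py <<'E'
def wpt(d,u,v):
    K=d['mtx'];R=cv2.Rodrigues(d['rvec'])[0];t=d['tvec'].reshape(3)
    a=np.array([u-K[0,2],v-K[1,2]]);q=np.hypot(*a)+1e-9;th=q/K[0,0]
    z=d['range_z'][int(round(v)),int(round(u))]
    return R.T@(np.r_[a/q*np.tan(th)*z,z]-t)
E
python3 - <<'E'
from h import *
d=load('wrist3')
for n,u,v in(('orange',287,283),('blue',280,80),('rack',240,100),('rack',325,100),('mat',200,100),('padL',183,275),('padL tip',186,268),('padLbottom',185,290),('padR',382,275),('padRlow',385,300),('fing',120,320),('palm',280,380)):
    print(n,d['range_z'][v,u],wpt(d,u,v).round(4))
C=load('scene3')
for x,y in((205,225),(200,210),(318,260),(314,250),(255,250)): print('scene',(x,y),back(C,x/3.5+250,y/3.5+80).round(4))
E
```

```text
orange 0.13456926 [0.525  0.1865 0.1534]
blue 0.11338734 [0.5219 0.2679 0.1524]
rack 0.21277761 [0.4935 0.2677 0.0492]
rack 0.21274276 [0.5518 0.2679 0.0492]
mat 0.25629017 [0.4532 0.2723 0.0026]
padL 0.13232878 [0.4807 0.1898 0.1547]
padL tip 0.13591716 [0.481  0.1912 0.1506]
padLbottom 0.13352671 [0.4809 0.1829 0.1555]
padR 0.13441694 [0.5661 0.1892 0.1529]
padRlow 0.12671034 [0.5655 0.1825 0.1628]
fing 0.08828082 [0.4727 0.1954 0.1989]
palm 0.0708743 [0.5225 0.1938 0.2175]
scene (205, 225) [0.481  0.1811 0.1507]
scene (200, 210) [0.4802 0.1735 0.1665]
scene (318, 260) [0.5778 0.1756 0.1558]
scene (314, 250) [0.5749 0.1732 0.1641]
scene (255, 250) [0.529  0.1717 0.1496]
```

All three cameras agree that the open fingertips are really at z≈0.150. The reported TCP height of 0.116 would put them at about 0.112. The reported height is therefore about 37 mm too low compared with the real fingers, so I'll go by vision and descend 37 mm more.

```bash
python3 -m creep '[[[0.002,0.001,0.008,0,0,0,0.085],[0.002,0.001,0.017,0,0,0,0.085],[0.002,0.001,0.027,0,0,0,0.085],[0.002,0.001,0.036,0,0,0,0.085],[0.002,0.001,0.037,0,0,0,0.085]]]'
python3 - <<'E'
from h import *
S=snap('side','side4');d=snap('wrist','wrist4');s=state();print(s['ee_pos'],s['ft_force'].round(1))
o=np.zeros((420,800,3),np.uint8);o[:,:400]=d['img'][:,80:480];o[:,400:]=cv2.resize(S['img'][160:320,140:292],(400,420));cv2.imwrite('pics/m4.png',o)
for u,v in((186,268),(185,275),(382,272),(285,285)): print((u,v),wpt(d,u,v).round(4))
E
```

```text
time_s: 2.9
ee_pos: [0.5233, 0.1837, 0.0768]
ee_rot: [[-0.003, 1.0, -0.004], [1.0, 0.003, -0.003], [-0.003, -0.004, -1.0]]
ft_force: [-0.6, -0.1, 0.9]
opening: 0.0852
[0.52399421 0.18398021 0.07799795] [-0.7 -0.1 -0.4]
(186, 268) [0.4809 0.1925 0.1114]
(185, 275) [0.4807 0.1899 0.1132]
(382, 272) [0.566  0.1923 0.1142]
(285, 285) [0.5242 0.1926 0.1247]
```

View pics/m4.png

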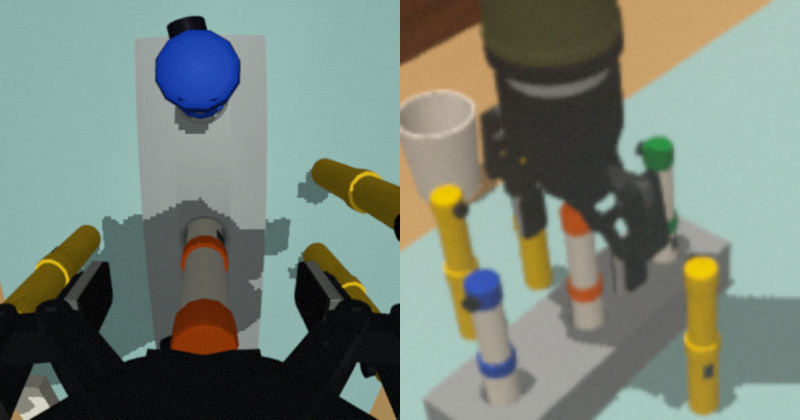

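The fingers now straddle the neck, with tips at about z=0.112 and the orange light centred between them at wrist (285,325). Closing.

```bash
python3 -m creep '[[[0,0,0,0,0,0,0.05],[0,0,0,0,0,0,0.02],[0,0,0,0,0,0,0.01],[0,0,0,0,0,0,0.01],[0,0,0,0,0,0,0.01]]]' 40
python3 -m creep '[[[0,0,0,0,0,0,0.01],[0,0,0,0,0,0,0.01],[0,0,0,0,0,0,0.01],[0,0,0,0,0,0,0.01],[0,0,0,0,0,0,0.01]]]' 40
python3 - <<'E'
from h import *
S=snap('side','side5');d=snap('wrist','wrist5');s=state();print(s['ee_pos'],s['ft_force'].round(1))
o=np.zeros((420,800,3),np.uint8);o[:,:400]=d['img'][:,80:480];o[:,400:]=cv2.resize(S['img'][160:320,140:292],(400,420));cv2.imwrite('pics/m5.png',o)
E
```

```text
time_s: 3.5
ee_pos: [0.5243, 0.1841, 0.0783]
ee_rot: [[-0.003, 1.0, -0.001], [1.0, 0.003, -0.002], [-0.002, -0.001, -1.0]]
ft_force: [0.2, -0.0, 0.6]
opening: 0.0191
time_s: 4.0
ee_pos: [0.5243, 0.1841, 0.0783]
ee_rot: [[-0.003, 1.0, -0.001], [1.0, 0.003, -0.002], [-0.002, -0.001, -1.0]]
ft_force: [-0.6, 0.2, 0.2]
opening: 0.0192
[0.52422847 0.18405858 0.0783261 ] [-0.6 -0.3  0.8]
```

View pics/m5.png

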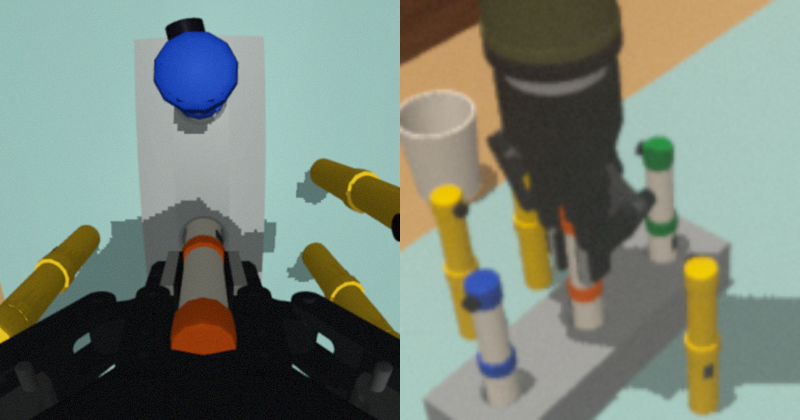

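The orange neck is between the pads and the opening stopped at 19 mm. Lifting straight up.

```bash
python3 -m creep '[[[0,0,-0.01,0,0,0,0.01],[0,0,-0.025,0,0,0,0.01],[0,0,-0.045,0,0,0,0.01],[0,0,-0.065,0,0,0,0.01],[0,0,-0.085,0,0,0,0.01]]]'
python3 -m creep '[[[0,0,-0.02,0,0,0,0.01],[0,0,-0.045,0,0,0,0.01],[0,0,-0.07,0,0,0,0.01],[0,0,-0.085,0,0,0,0.01],[0,0,-0.085,0,0,0,0.01]]]'
python3 - <<'E'
from h import *
S=snap('side','side6');s=state();print(s['ee_pos'],s['ee_rot'].round(4),s['opening'])
cv2.imwrite('pics/c7.png',cv2.resize(S['img'][90:340,130:300],None,fx=2.4,fy=2.4))
E
```

```text
time_s: 4.6
ee_pos: [0.5242, 0.1842, 0.1647]
ee_rot: [[-0.003, 1.0, -0.001], [1.0, 0.003, -0.002], [-0.002, -0.001, -1.0]]
ft_force: [0.4, -0.5, -0.5]
opening: 0.0194
time_s: 5.1
ee_pos: [0.5252, 0.185, 0.2524]
ee_rot: [[-0.003, 1.0, 0.003], [1.0, 0.003, -0.001], [-0.001, 0.003, -1.0]]
ft_force: [0.1, -0.3, -1.0]
opening: 0.0193
[0.52461297 0.18464656 0.25078251] [[-3.3e-03  1.0e+00  7.0e-04]
 [ 1.0e+00  3.3e-03 -1.4e-03]
 [-1.4e-03  7.0e-04 -1.0e+00]] 0.019129659299810566
```

View pics/c7.png

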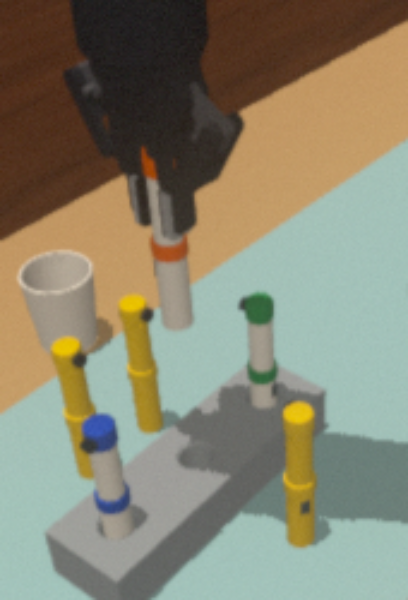

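```bash
python3 -m creep '[[[-0.02,-0.001,0,0,0,0,0.01],[-0.055,-0.003,0,0,0,0,0.01],[-0.095,-0.005,0,0,0,0,0.01],[-0.135,-0.007,0,0,0,0,0.01],[-0.175,-0.008,0,0,0,0,0.01]]]'
python3 -m creep '[[[-0.04,-0.001,0,0,0,0,0.01],[-0.08,-0.003,0,0,0,0,0.01],[-0.12,-0.005,0,0,0,0,0.01],[-0.16,-0.007,0,0,0,0,0.01],[-0.19,-0.008,0,0,0,0,0.01]]]'
python3 - <<'E'
from h import *
s=state();print(s['ee_pos'],s['ee_rot'].round(4),s['opening'])
E
```

```text
time_s: 5.65
ee_pos: [0.5161, 0.0081, 0.2498]
ee_rot: [[-0.004, 1.0, -0.001], [1.0, 0.004, -0.002], [-0.002, -0.001, -1.0]]
ft_force: [1.0, 0.3, -1.0]
opening: 0.0192
time_s: 6.15
ee_pos: [0.5073, -0.1848, 0.2488]
ee_rot: [[-0.002, 1.0, -0.004], [1.0, 0.002, -0.002], [-0.002, -0.004, -1.0]]
ft_force: [0.7, -0.4, -0.8]
opening: 0.0191
[ 0.50732915 -0.18479919  0.24881696] [[-0.0016  1.     -0.0039]
 [ 1.      0.0016 -0.0018]
 [-0.0018 -0.0039 -1.    ]] 0.019092607476421337
```

```bash
python3 -m creep '[[[-0.01,0.001,0,-0.2,0,0,0.01],[-0.018,0.002,0,-0.2,0,0,0.01],[-0.018,0.002,0,-0.2,0,0,0.01],[-0.018,0.002,0,-0.2,0,0,0.01],[-0.018,0.002,0,-0.2,0,0,0.01]]]'
python3 - <<'E'
from h import *
S=snap('side','side8');C=snap('scene','scene8');d=snap('wrist','wrist8');s=state();print(s['ee_pos'],s['ee_rot'].round(4),s['opening'])
a=cv2.resize(S['img'][90:220,270:380],None,fx=3.6,fy=4,interpolation=cv2.INTER_CUBIC)[:520]
a=cv2.resize(S['img'][90:220,270:370],(400,520),interpolation=cv2.INTER_CUBIC)
b=cv2.resize(C['img'][160:290,175:275],(400,520),interpolation=cv2.INTER_CUBIC)
cv2.imwrite('pics/m8.png',np.hstack([a,b]))
E
```

```text
time_s: 6.65
ee_pos: [0.5098, -0.2009, 0.2489]
ee_rot: [[-0.004, 1.0, -0.0], [1.0, 0.004, -0.001], [-0.001, -0.0, -1.0]]
ft_force: [-0.7, 0.6, -1.1]
opening: 0.0192
[ 0.50959196 -0.20176972  0.24898115] [[-3.1e-03  1.0e+00 -2.0e-04]
 [ 1.0e+00  3.1e-03 -1.6e-03]
 [-1.6e-03 -2.0e-04 -1.0e+00]] 0.019206710468580464
```

View pics/m8.png

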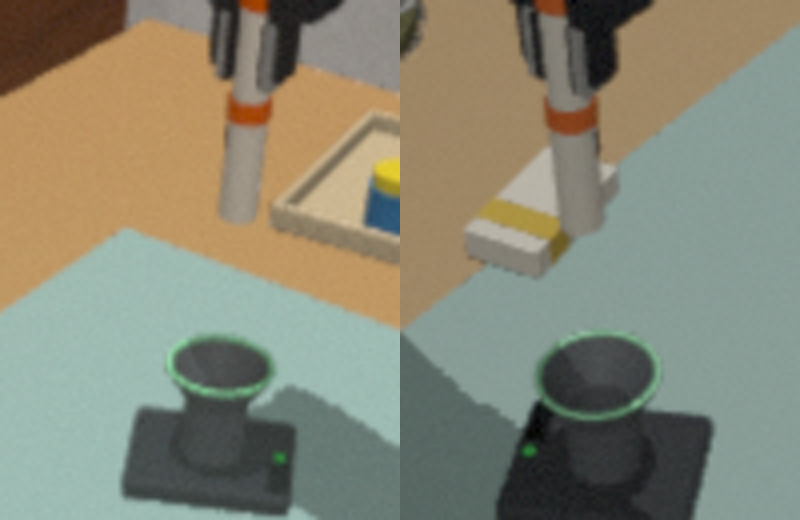

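View pics/wrist8.png

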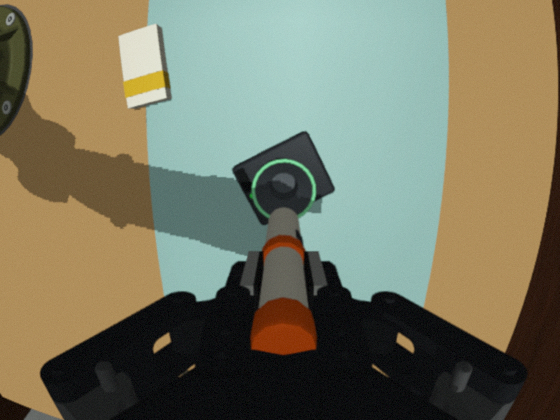

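Run:
```python
from h import *
S=load('side8');C=load('scene8');d=load('wrist8')
foot=tri(S,(329.1,143.3),C,(220.1,216.2));col=tri(S,(332.0,117.1),C,(217.4,188.4));print('foot',foot,'collar',col)
im=d['img'].astype(int);m=(im[...,1]-im[...,2]>35)&(im[...,1]-im[...,0]>15)
M=np.zeros_like(m);M[150:228,245:325]=m[150:228,245:325];v,u=np.nonzero(M)
P=np.array([wback(d,a,b,.08)[:2] for a,b in zip(u,v)]);A=np.c_[2*P,np.ones(len(P))];q=np.linalg.lstsq(A,(P**2).sum(1),rcond=None)[0];print('ring wrist',len(u),q[:2],np.sqrt(q[2]+q[:2]@q[:2]))
print('foot front', wpt(d,283,213),wpt(d,283,230),wpt(d,283,280), wpt(d,284,330))
```

```text
foot (array([ 0.51033185, -0.20571553,  0.18011721]), [np.float64(1.9119624132040112e-05), np.float64(1.9119624132118842e-05)]) collar (array([ 0.509706  , -0.20482014,  0.24517986]), [np.float64(3.9950354566410976e-05), np.float64(3.9950354566538756e-05)])
ring wrist 669 [ 0.50965585 -0.20172629] 0.03158117894829313
foot front [ 0.50937766 -0.19149343  0.1994775 ] [ 0.50936966 -0.19162283  0.23395614] [ 0.50935891 -0.19269365  0.29234993] [ 0.50967172 -0.19433245  0.32367061]
```

```bash
python3 -m creep '[[[0.001,0,0.02,0,0,0,0.01],[0.001,0,0.045,0,0,0,0.01],[0.001,0,0.07,0,0,0,0.01],[0.001,0,0.085,0,0,0,0.01],[0.001,0,0.09,0,0,0,0.01]]]'
python3 - <<'E'
from h import *
S=snap('side','side9');C=snap('scene','scene9');s=state();print(s['ee_pos'],s['ee_rot'].round(4),s['opening'],s['ft_force'].round(1))
a=cv2.resize(S['img'][90:220,270:370],(400,520),interpolation=cv2.INTER_CUBIC)
b=cv2.resize(C['img'][160:290,175:275],(400,520),interpolation=cv2.INTER_CUBIC)
cv2.imwrite('pics/m9.png',np.hstack([a,b]))
E
```

```text
time_s: 7.3
ee_pos: [0.5088, -0.2002, 0.1575]
ee_rot: [[-0.004, 1.0, -0.003], [1.0, 0.004, -0.001], [-0.001, -0.003, -1.0]]
ft_force: [-0.2, -0.8, -1.2]
opening: 0.0192
[ 0.50949251 -0.20055669  0.15871561] [[-0.0036  1.     -0.001 ]
 [ 1.      0.0036 -0.0012]
 [-0.0012 -0.001  -1.    ]] 0.01915360439331735 [-0.8 -0.7  0.2]
```

View pics/m9.png

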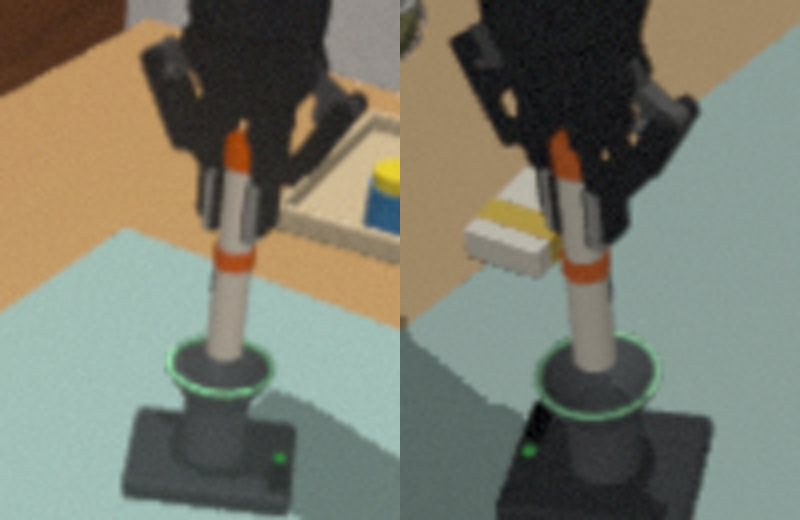

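The foot, at side crop (225,355) and scene crop (595,362), is over the ring centre. Going on down.

```bash
python3 -m creep '[[[-0.001,0,0.012,0,0,0,0.01],[-0.001,0,0.025,0,0,0,0.01],[-0.001,0,0.038,0,0,0,0.01],[-0.001,0,0.051,0,0,0,0.01],[-0.001,0,0.06,0,0,0,0.01]]]'
python3 -m creep '[[[0,0,0.001,0,0,0,0.01],[0,0,0.003,0,0,0,0.01],[0,0,0.005,0,0,0,0.01],[0,0,0.007,0,0,0,0.01],[0,0,0.009,0,0,0,0.01]]]'
```

```text
time_s: 7.9
ee_pos: [0.5096, -0.2017, 0.0981]
ee_rot: [[-0.004, 1.0, -0.001], [1.0, 0.004, -0.001], [-0.001, -0.001, -1.0]]
ft_force: [-0.3, -0.8, -2.0]
opening: 0.0191
time_s: 8.4
ee_pos: [0.5097, -0.2018, 0.0893]
ee_rot: [[-0.004, 1.0, -0.0], [1.0, 0.004, -0.002], [-0.002, -0.0, -1.0]]
ft_force: [-1.1, -0.3, -1.2]
opening: 0.0187
```

```bash
python3 -m creep '[[[0,0,0.001,0,0,0,0.01],[0,0,0.002,0,0,0,0.01],[0,0,0.003,0,0,0,0.01],[0,0,0.003,0,0,0,0.01],[0,0,0.003,0,0,0,0.01]]]'
python3 - <<'E'
from h import *
S=snap('side','side10');C=snap('scene','scene10');s=state();print(s['ee_pos'],s['opening'],s['ft_force'].round(1))
a=cv2.resize(S['img'][90:220,270:370],(400,520),interpolation=cv2.INTER_CUBIC)
b=cv2.resize(C['img'][160:290,175:275],(400,520),interpolation=cv2.INTER_CUBIC)
cv2.imwrite('pics/m10.png',np.hstack([a,b]))
E
```

```text
time_s: 8.9
ee_pos: [0.5098, -0.2018, 0.0864]
ee_rot: [[-0.004, 1.0, 0.0], [1.0, 0.004, -0.002], [-0.002, 0.0, -1.0]]
ft_force: [-0.2, -0.0, -1.4]
opening: 0.0197
[ 0.50979045 -0.20178579  0.08637049] 0.018955405779922253 [-0.3 -0.5 -0.8]
```

View pics/m10.png

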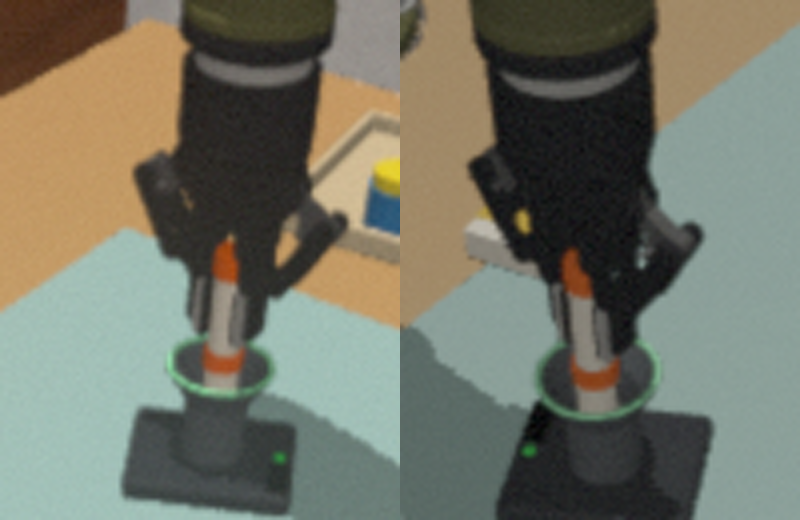

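```bash
python3 -m creep '[[[0,0,0.0005,0,0,0,0.01],[0,0,0.001,0,0,0,0.01],[0,0,0.001,0,0,0,0.01],[0,0,0.001,0,0,0,0.01],[0,0,0.001,0,0,0,0.01]]]'
python3 -m creep '[[[0,0,0.0005,0,0,0,0.01],[0,0,0.001,0,0,0,0.01],[0,0,0.001,0,0,0,0.01],[0,0,0.001,0,0,0,0.01],[0,0,0.001,0,0,0,0.01]]]'
```

```text
time_s: 9.5
ee_pos: [0.51, -0.2019, 0.0863]
ee_rot: [[-0.003, 1.0, 0.001], [1.0, 0.003, -0.002], [-0.002, 0.001, -1.0]]
ft_force: [-2.2, 0.6, 7.6]
opening: 0.0192
time_s: 10.0
ee_pos: [0.51, -0.2019, 0.0863]
ee_rot: [[-0.003, 1.0, 0.001], [1.0, 0.003, -0.002], [-0.002, 0.001, -1.0]]
ft_force: [-2.8, 0.9, 10.9]
opening: 0.0193
```

Floor contact came at exactly the expected depth, with 8–11 N of upward force. Releasing.

```bash
python3 -m creep '[[[0,0,-0.0005,0,0,0,0.02],[0,0,-0.0005,0,0,0,0.03],[0,0,-0.0005,0,0,0,0.045],[0,0,-0.0005,0,0,0,0.065],[0,0,-0.0005,0,0,0,0.085]]]'
python3 -m creep '[[[0,0,0,0,0,0,0.085],[0,0,0,0,0,0,0.085],[0,0,0,0,0,0,0.085],[0,0,-0.01,0,0,0,0.085],[0,0,-0.02,0,0,0,0.085]]]'
python3 - <<'E'
from h import *
S=snap('side','side11');d=snap('wrist','wrist11')
o=np.zeros((520,800,3),np.uint8);o[:,:400]=cv2.resize(S['img'][90:220,270:370],(400,520));o[:420,400:]=d['img'][:,80:480];cv2.imwrite('pics/m11.png',o)
E
```

```text
time_s: 10.5
ee_pos: [0.51, -0.2019, 0.0866]
ee_rot: [[-0.003, 1.0, 0.001], [1.0, 0.003, -0.002], [-0.002, 0.001, -1.0]]
ft_force: [-0.1, -0.9, 0.3]
opening: 0.0726
time_s: 11.0
ee_pos: [0.5099, -0.2018, 0.1073]
ee_rot: [[-0.004, 1.0, 0.001], [1.0, 0.004, -0.002], [-0.002, 0.001, -1.0]]
ft_force: [0.5, 0.1, 0.0]
opening: 0.085
```

View pics/m11.png

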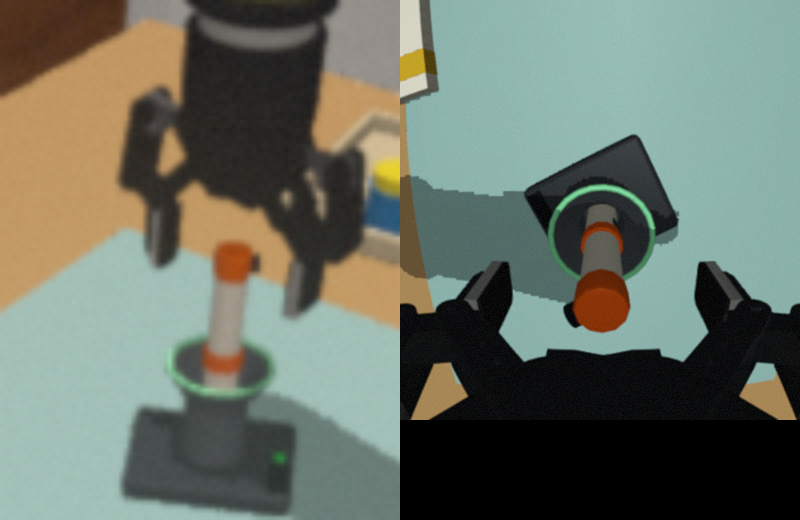

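The light stands in the cup on its own. Its head is at side crop (233,260) and its collar at the ring, and the fingers are clear. Retreating upward.

```bash
python3 -m creep '[[[0,0,-0.025,0,0,0,0.085],[0,0,-0.055,0,0,0,0.085],[0,0,-0.09,0,0,0,0.085],[0,0,-0.12,0,0,0,0.085],[0,0,-0.15,0,0,0,0.085]]]'
python3 -m creep '[[[0,0,0,0,0,0,0.085],[0,0,0,0,0,0,0.085],[0,0,0,0,0,0,0.085],[0,0,0,0,0,0,0.085],[0,0,0,0,0,0,0.085]]]'
python3 - <<'E'
from h import *
S=snap('side','side12');C=snap('scene','scene12')
f=lambda D:D['img']
a=cv2.resize(S['img'][130:350,130:370],(400,367));b=cv2.resize(C['img'][110:300,190:400],(400,367));cv2.imwrite('pics/m12.png',np.hstack([a,b]))
P=[]
for D,box in((S,(310,350,140,170)),(C,(205,245,205,235))):
    h=cv2.cvtColor(D['img'],cv2.COLOR_BGR2HSV);m=cv2.inRange(h,(4,150,60),(15,255,255));M=np.zeros_like(m);x0,x1,y0,y1=box;M[y0:y1,x0:x1]=m[y0:y1,x0:x1]
    k,l,st,ce=cv2.connectedComponentsWithStats(M);i=1+st[1:,4].argmax();print(st[i],ce[i]);P.append(ce[i])
print('head',tri(S,P[0],C,P[1]))
E
```

```text
time_s: 11.6
ee_pos: [0.5103, -0.2017, 0.2603]
ee_rot: [[-0.003, 1.0, 0.005], [1.0, 0.003, -0.004], [-0.004, 0.005, -1.0]]
ft_force: [0.5, 0.3, -0.3]
opening: 0.085
time_s: 12.1
ee_pos: [0.5099, -0.2015, 0.2593]
ee_rot: [[-0.003, 1.0, 0.003], [1.0, 0.003, -0.003], [-0.003, 0.003, -1.0]]
ft_force: [-0.2, 0.0, -0.2]
opening: 0.0852
[324 150   9  11  83] [327.84337349 154.56626506]
[215 222  12  12 106] [220.66037736 227.53773585]
head (array([ 0.50972538, -0.20578767,  0.15087163]), [np.float64(0.000618010096849755), np.float64(0.0006180100968498367)])
```

View pics/m12.png

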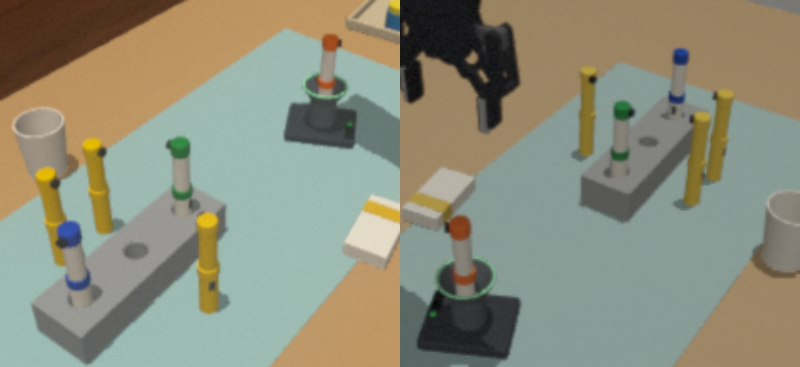

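The head centre is at z=0.151, which is the expected height for a fully seated light. Blue and green are still in their wells and the yellow posts have not moved.

```bash
python3 -c "
from cell import r
r.close_job()"
```

```text
the job is handed in; nothing more can be done
```

The orange light was lifted out of the rack's middle well, set foot down in the charging stand's well and let go. The arm was raised clear and the job handed in at about 12 s.

**Last checks:**
- **Seating:** the foot touched the well floor at the expected depth. After release the head centre measured z ≈ 0.151 m, which is the height for a fully seated light.
- **Position:** the head was within about 4 mm of the mouth's axis, and the light stood upright on its own.
- **Everything else:** the blue and green lights are still in the rack, and the yellow look-alikes were not moved.
- **Force:** the highest reading I saw was about 11 N, at floor contact.

**Disagreements:** the reported tool height put the fingertips about 37 mm lower than all three cameras showed. I set the grasp height from the cameras instead. The side and scene cameras also differed by up to about 12 mm on where the lights stood, so I used the wrist camera for the final alignment.

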